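# Take the click-dial padlock off the wall enclosure

### The job

The first two numbers of the padlock on the enclosure's door are already dialled in: turn its dial clockwise, click by click, to the last number, where the pointer lines up with the white mark at the shackle end, without running more than a click past it. Then pull the lock's body away from the staple so that the shackle draws open, slide it back until the short leg is out of the staple's eye, and lift the lock off with the shackle still drawn out. Finish holding the open lock still in the gripper, dial up, over the front of the enclosure and at least a hand's width (8 cm) above the door, and leave everything else lying where it is.

Things in the scene. Friction and masses are not known exactly. Their poses are not given: they have to be found in the camera images.
- enclosure: Grey steel wall enclosure, fixed, lying on its back on the desk, its white door up: 250 (x) x 300 (y) x 100 mm high. Origin at the centre of its underside, z up; the door's top is 100 mm above it. Its own -x edge, roughly towards the robot, carries the hasp lug and the staple; its yaw varies by up to 0.35 rad.
- staple_eye (a point): Centre of the eye of the steel staple, at (-112, 0, 113) mm in the enclosure's frame, axes as the enclosure's. The staple is an upright U of 5 mm round bar in the enclosure's y-z plane, standing up through the lug: legs 20 mm apart along y (15 mm clear), 21 mm clear and 26 mm overall height above the door. The padlock's short leg runs through it along x.
- lock: Loose steel padlock lying on the door, dial up, 0.25 to 0.5 kg. Body 54 x 54 x 26 mm; origin at the centre of its underside, z up, x towards the shackle and the staple (roughly towards the robot). At the start the staple is 38 to 50 mm along x and y = 15. Pulled to -x the lock slides on the door until the bow meets the staple (then at x = 58); drawing the shackle takes this to x = 78.
- short_leg_end (a point): Free end of the shackle's short leg, at (23, 15, 13) mm in the lock's frame when shut (inside the body), at x = 43 when drawn: a gap of 16 mm to the body's edge at x = 27. With the staple in mid gap (x = 35, y = 15 in the lock's frame) the lock lifts straight up and off. The leg has about 4 mm of play each side in the eye.
- bow_inside (a point): Inside of the top of the shackle's bow, at (63, 0, 13) mm in the lock's frame when shut, (83, 0, 13) when drawn. The shackle is 7 mm round bar, lying level 13 mm above the lock's underside: legs at y = +15 (short) and y = -15 (long, never leaves the body). The staple's inner leg stands inside this loop.
- dial (a joint): Dial angle, rad: 0 at the last number (pointer along the lock's +x, at the white mark), growing anticlockwise from above. 12 notches a turn (0.524 rad, 0.06 N m to pass one); let go near a notch it centres itself. Starts 2 to 4 clicks anticlockwise. The shackle draws only within about 0.12 of 0. Below -0.8 or above 2.75, at any time, the combination is spoilt.
- dial_grip (a point): Centre of the dial's black finger bar, on the dial's axis, 37.5 mm above the lock's underside; x along the bar to its pointed nose (white line), z up. Bar 14 mm wide, 38 mm long, straight-sided from x = -19 to +12 mm, standing 29 to 45.5 mm above the lock's underside on a 44 mm disc. A good hold for turning, pulling and lifting.
- shackle (a joint): How far the shackle is drawn out of the lock's body, m: 0 shut, 0.020 fully open; locked it has 2.5 mm of play. It is not sprung: once drawn it stays by friction, about 2 N, and can be pushed back in.
- keypad: Red keypad circuit board on four brass feet, 85 x 60 x 14 mm, loose on the rear left of the door. Origin at the centre of its underside. To be left alone.
- screwdriver: Orange-handled screwdriver 150 mm long, handle 22 mm thick, lying across the rear right of the door. Origin under the middle of its length. To be left alone.
- relay: Small relay board 50 x 26 x 20 mm lying on the door to the right of the padlock, about 10 cm from it. Origin at the centre of its underside. To be left alone.
- jar: Small clear jar, 36 mm across and 38 mm high, on the door to the left of the padlock, about 10 cm from it. Origin at the centre of its underside. To be left alone.
- sbc_stack: Stack of circuit boards and clear acrylic plates on brass pillars, 65 x 98 x 86 mm, on the desk left of the enclosure. To be left alone.
- multimeter: Yellow and black multimeter lying on its back, 160 x 78 x 47 mm, on the desk right of the enclosure. To be left alone.
- spool: Solder spool standing on its flange, 52 mm across, 40 mm high, on the desk right front. To be left alone.
Mind the look-alikes: they are no part of the job. What is shaped like the lock but green or turquoise is not meant.

How it is judged:
By the outcome, as a careful person would: the job done as asked, in the order asked, and still so for the second after the job is handed in, while the arm keeps its last pose, push and grip.
It also fails if it takes over 64 s, if anything falls off the work surface, if the arm or the gripper's body presses on something with over 40 N, if the wrist force passes 120 N, or if a joint passes its speed limit or range.

### The arm

A 6-joint arm with a two-finger parallel gripper is mounted at the origin on the work surface. World frame = base frame: x ahead of the robot, y to its left, z up, the work surface at z = 0. Lengths are in m, angles in degrees, forces in N, time in s.
With the tool pointing down it reaches from about 0.3 to 0.875 m from the base axis. Payload 6.4 kg.
Tool frame: the origin (TCP) lies between the finger pads; the fingertips stand 22 mm ahead of it and the grasp point (between the pads) lies 3 mm ahead of it (bot.tip_extent is the distance from the TCP to the fingertips, in m); y points along the fingers, z is the direction in which the jaws open and shut, and the axes are right-handed (so a half turn about y gives the same grasp; the last joint's range is limited). The gripper opens to 85 mm and grips with 20 to 120 N. Pads are 22 mm wide; open, the fingers measure 114 mm over their backs; the gripper's body (76 mm by 85 mm) begins 54 mm behind the grasp point. The pads swing forward as they close: fully open they stand 13 mm farther back than shut.
Start: joints at [-75.934, 10.359, 92.074, -0, 77.567, -11.82], TCP at [0.251, -0.517, 0.225] pointing down, gripper open.
Joint ranges: [-171.53, 171.53], [-51.25, 118.39], [17.06, 147.69], [-65.23, 245.23], [0, 150.52], [-178.68, 178.68]. Speed limits (degrees/s): [147.25, 147.25, 172.46, 180, 180, 180].

### API

Orientations are given as [roll, pitch, yaw] about the fixed x, y, z axes, in that order (R = Rz(yaw) Ry(pitch) Rx(roll)).
In Python, from workcell import bot gives the robot as it stands.
- The arm moves only by the tool send_rows, never from a script. Its argument "steps" is a list of rows, each a list of 4 numbers: the shift along the tool's x, y, z in cm, then the turn about the tool's y in rad. In form: [[x, y, z, turn], ...]. A call has 1 to 20 rows; each row shifts and turns the pose as measured when the row begins, along the tool's axes as they then stand; what a row does not reach is not made up. A row lasts 1/12 s, in which the tool goes at most 41.7 mm and 7.16 degrees, less where a joint would pass 70% of its speed; a pose out of reach is approached as far as the arm can. A call with a gripper value outside its range is refused whole. "jaw" is the opening, from 0 (shut) to 1 (fully open), set as the call begins (left out, the last holds). The fingers move at their own pace and stop on an object; the grip force is fixed at half the most. Time passes only in rows, so rows that do not move let the fingers close. It gives the time, the measured TCP pose, the force and the opening at its end, in the units of the state.
- bot.get_obs(): the state, without advancing time (a new reading comes with each control period).
- bot.capture(name): name is "scene" or "top"; returns the picture (480x640x3 uint8, red, green, blue); there is no depth.
- bot.camera_info(name): a dict with "vertical_fov" (degrees; the focal length in pixels is half the picture's height over the tangent of half this angle, whatever the lens; pixels are square), "cx", "cy" (the principal point, pixels), "R" (3x3) and "t" (3): a world point X has camera coordinates R X + t. Camera axes: x right, y down, z forward; pixel columns grow to the right and rows downward; lengths in m; the calibration is good to about 2 mm. A picture is of the moment at which its call begins. camera_info takes no time and is no camera call.
- bot.hand_in(): hands the job in, once; it reports no verdict.
The state is a dict: "t": time; "q": joint angles; "qvel": joint speeds; "effort": joint torques, N m; "ee_pos": TCP position; "orientation": TCP orientation; "force": force on the tool from outside, world axes, zero at the start; "wrist_torque": the same for the moment, N m; "finger_gap": finger opening in m.
Only numpy, scipy, OpenCV 4.12 (cv2) and the standard library are available. Lean on these libraries where they do the work, as an engineer would, in place of code of your own. Each camera call takes 0.05 s, during which the arm holds its last target. There are 200 camera calls.

## Working session

There is one attempt and no reset: what is moved stays moved. The work goes in short steps, Python scripts to look and compute and a tool call to move; the robot and the scene stay as the last step left them, time stands still between calls to the robot, and variables do not carry over. Pictures are saved under pics/ and viewed, about 8 in all and at most 12, crops included, and the job is handed in when it is done.

Besides the shell and the picture viewer there is one more tool, called after ">>>" as name(argument=value, ...), one argument or row to a line, values as JSON. send_rows: Moves the arm, as the interface text tells. Its arguments: {"type":"object","properties":{"steps":{"type":"array"},"jaw":{"type":"number"}},"required":["steps"]}

```bash
ls; mkdir -p pics; python3 - <<'E'
from workcell import bot
import cv2
for n in("scene","top"):
    im=bot.capture(n); cv2.imwrite(f"pics/{n}0.png",im[:,:,::-1]); c=bot.camera_info(n); print(n,c)
print(bot.get_obs())
E
```

```text
pics
scene {'vertical_fov': 52.861624440942286, 'cx': 315.17047801561273, 'cy': 237.31282763003546, 'R': array([[-0.57991258,  0.81448869, -0.01759482],
       [ 0.53973905,  0.36793538, -0.75716928],
       [-0.61023205, -0.4485886 , -0.65298171]]), 't': array([ 0.35628127, -0.2019078 ,  1.42813047])}
top {'vertical_fov': 46.13955931696519, 'cx': 319.9481350158807, 'cy': 240.01914427280934, 'R': array([[-0.01871265, -0.9998226 , -0.00214443],
       [-0.98470219,  0.0188012 , -0.17322848],
       [ 0.17323807, -0.00112994, -0.98487933]]), 't': array([0.0110859 , 0.57929332, 1.18054277])}
{'t': 0.1, 'q': array([-7.59341776e+01,  1.03959807e+01,  9.21251486e+01, -5.29422894e-04,
        7.75676117e+01, -1.18199361e+01]), 'qvel': array([-0.03881377, -0.08177256, -0.17356136, -0.01892378,  0.04459227,
       -0.05835639]), 'effort': array([ 5.84500176e-04, -4.45877731e+01, -3.52239668e+01, -2.37364693e-04,
        4.10109060e-03,  3.89990078e-05]), 'ee_pos': array([ 0.25092372, -0.51680833,  0.22429707]), 'orientation': array([-9.00869652e+01,  1.76715315e-02, -1.54114141e+02]), 'force': array([-0.12360003,  0.10630592, -1.40399681]), 'wrist_torque': array([ 0.01162877, -0.02835455, -0.00863781]), 'finger_gap': 0.08581889426943701}
```

View pics/top0.png

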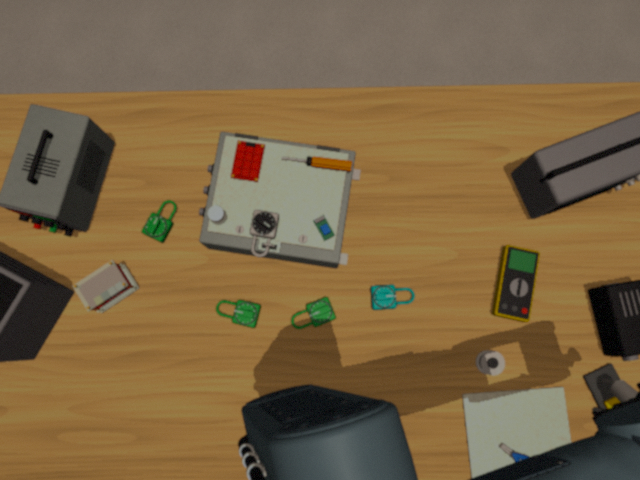

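View pics/scene0.png

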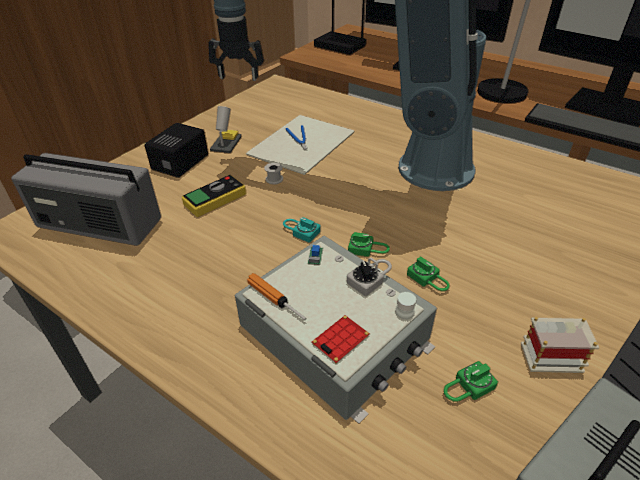

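The real lock is the grey one on the door: top (265,224), scene (367,276). The green ones at top (158,222), (240,312), (315,312) and the turquoise one at (390,297) lie on the desk and are decoys. I'll confirm this in an enlarged crop.

```bash
python3 - <<'E'
import cv2,numpy as np
a=cv2.imread("pics/top0.png"); b=cv2.imread("pics/scene0.png")
A=cv2.resize(a[195:265,230:300],(560,560),interpolation=cv2.INTER_CUBIC)  # x8
cv2.imwrite("pics/c1.png",A)
B=cv2.resize(b[235:310,320:420],(800,600),interpolation=cv2.INTER_CUBIC)
cv2.imwrite("pics/c2.png",B)
A=cv2.resize(a[120:280,180:380],(800,640),interpolation=cv2.INTER_CUBIC)[:600]
cv2.imwrite("pics/c3.png",A)
E
```

```text
(no output)
```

View pics/c1.png

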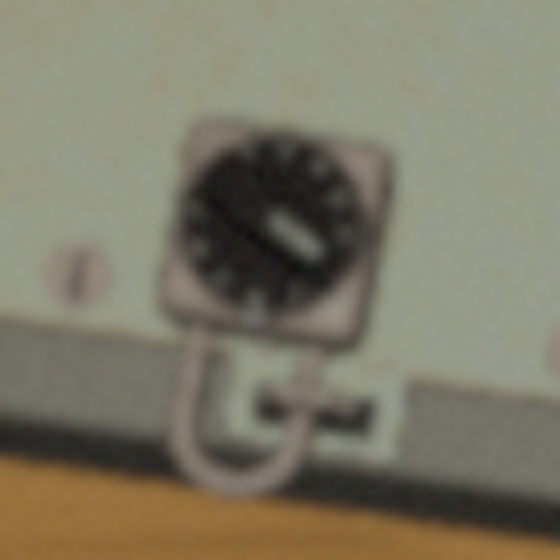

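View pics/c3.png

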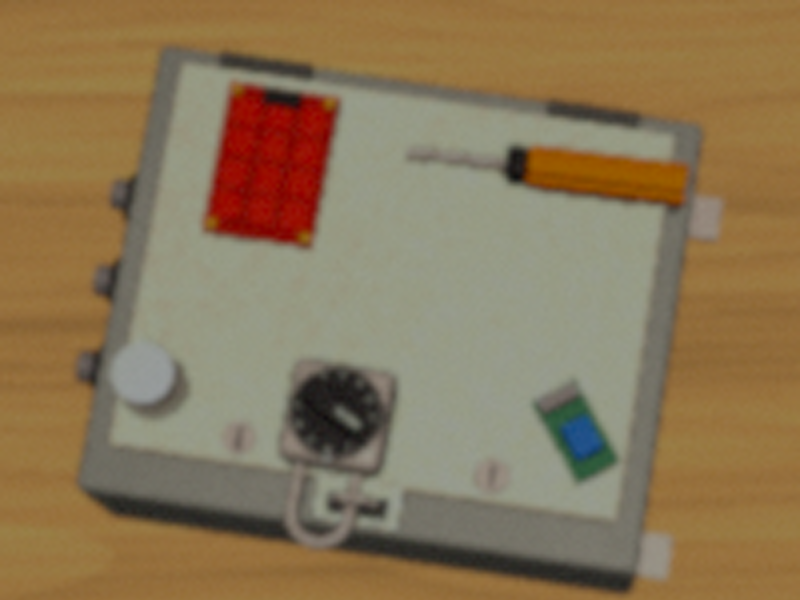

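```bash
cat > h.py <<'E'
import numpy as np,cv2
from workcell import bot
class Cam:
    def __init__(s,n):
        c=bot.camera_info(n);s.R=c["R"];s.t=c["t"];s.c=np.array([c["cx"],c["cy"]]);s.f=240/np.tan(np.radians(c["vertical_fov"]/2))
    def proj(s,X):
        p=np.atleast_2d(X)@s.R.T+s.t; return p[:,:2]/p[:,2:]*s.f+s.c
    def back(s,uv,z):
        d=np.append((np.array(uv)-s.c)/s.f,1)@s.R; o=-s.t@s.R
        return o+d*(z-o[2])/d[2]
E
python3 - <<'E'
from h import *
T=Cam("top")
p=lambda u,v,z:T.back((229.5+(u+.5)/8,194.5+(v+.5)/8),z)*1000
q=lambda u,v,z:T.back((179.5+(u+.5)/4,119.5+(v+.5)/4),z)*1000
C=np.array([p(205,115,.126),p(393,155,.126),p(355,345,.126),p(165,305,.126)])
print(C.round(1)); print("ctr",C.mean(0), "angles",[np.degrees(np.arctan2(*(C[i]-C[j])[[1,0]])) for i,j in((3,0),(2,1),(3,2),(0,1))])
print("dial",p(275,222,.13)); a,b=p(203,190,.1455),p(325,265,.1455);d=b-a;print("bar",a,b,np.degrees(np.arctan2(d[1],d[0])))
a,b=p(275,215,.1455),p(320,252,.1455);d=b-a;print("line",np.degrees(np.arctan2(d[1],d[0])))
print("bow inside", p(240,468,.113),"mark",p(257,312,.126))
E=np.array([q(165,48,.1),q(702,125,.1),q(635,572,.1),q(82,487,.1)]);print("encl",E.round(1),E.mean(0)) 
for i,j in((3,0),(2,1),(3,2),(0,1)): d=E[i]-E[j];print(np.linalg.norm(d),np.degrees(np.arctan2(d[1],d[0])))
E
```

```text
[[634.  133.  126. ]
 [622.5  84.4 126. ]
 [572.8  94.5 126. ]
 [584.2 143.2 126. ]]
ctr [603.34765339 113.77443343 126.        ] angles [np.float64(168.4195398437131), np.float64(168.57213246869753), np.float64(76.86969837300855), np.float64(76.6488507709341)]
dial [604.53459851 114.52979888 130.        ]
bar [609.90645657 131.22399988 145.5       ] [589.93349179 100.36321754 145.5       ] -122.91076943573736
line -130.69746355927728
bow inside [543.46289778 125.35394531 113.        ] mark [581.87472919 119.5844056  126.        ]
encl [[813.6 210.7 100. ]
 [764.3 -79.3 100. ]
 [522.2 -37.3 100. ]
 [572.6 251.3 100. ]] [668.18342059  86.36953353 100.        ]
244.3798840066394 170.42343555530218
245.71250741901466 170.15482864980274
292.943837437505 80.09416870647843
294.09112706567555 80.35455494148702
```

View pics/c2.png

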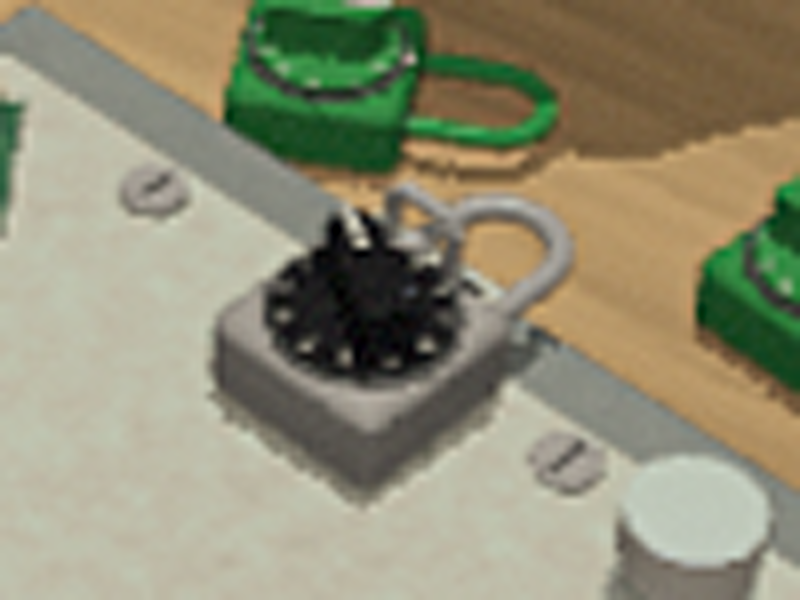

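The lock reads at about (604,114) mm with yaw about 168°. Its pointer is about 60° anticlockwise of the mark, so 2 clicks, and the staple eye is near (558,105). Next I'll compute the approach.

```bash
cat >> h.py <<'E'
def delta(target,yaw):
    o=bot.get_obs();p=o["ee_pos"];y0=o["orientation"][2];y=np.radians(y0)
    d=np.array(target)-p
    print("t",round(o["t"],2),"p",p.round(4),"rpy",o["orientation"].round(2),"F",o["force"].round(1),"gap",round(o["finger_gap"],4))
    print("tool cm x,y,z",(100*np.array([d[0]*np.cos(y)+d[1]*np.sin(y),-d[2],-d[0]*np.sin(y)+d[1]*np.cos(y)])).round(2),"turn",round(np.radians((y0-yaw+180)%360-180),3))
E
python3 -c "
from h import *
print(bot.tip_extent);delta([.604,.1142,.195],-132.3)"
```

```text
0.022
t 0.1 p [ 0.2509 -0.5168  0.2243] rpy [-9.0090e+01  2.0000e-02 -1.5411e+02] F [-0.1  0.1 -1.4] gap 0.0858
tool cm x,y,z [-59.31   2.93 -41.36] turn -0.381
```

>>> send_rows(
  steps=[
    [-2.97,0,-2.07,0],
    [-2.97,0,-2.07,0],
    [-2.97,0,-2.07,0],
    [-2.97,0,-2.07,0],
    [-2.97,0,-2.07,0],
    [-2.97,0,-2.07,0],
    [-2.97,0,-2.07,0],
    [-2.97,0,-2.07,0],
    [-2.97,0,-2.07,0],
    [-2.97,0,-2.07,0],
    [-2.97,0,-2.07,0],
    [-2.97,0,-2.07,0],
    [-2.97,0,-2.07,0],
    [-2.97,0,-2.07,0],
    [-2.97,0,-2.07,0],
    [-2.97,0,-2.07,0],
    [-2.97,0,-2.07,0],
    [-2.97,0,-2.07,0],
    [-2.97,0,-2.07,0],
    [-2.97,0,-2.07,0],
  ],
  jaw=1,
)

```text
t: 1.77
ee_pos: [0.6139, 0.1408, 0.2177]
orientation: [-90.5, -0.3, -154.8]
force: [1.3, -0.1, 0.4]
finger_gap: 0.0853
```

```bash
python3 -c "
from h import *
delta([.604,.1142,.175],-132.3);print(bot.get_obs()['q'])"
```

```text
t 1.77 p [0.6139 0.1408 0.2177] rpy [ -90.51   -0.33 -154.84] F [ 1.3 -0.1  0.4] gap 0.0853
tool cm x,y,z [2.03 4.27 1.98] turn -0.393
[ 1.95619763 17.89134553 83.76171521  0.3471059  78.8530151  66.72840978]
```

>>> send_rows(
  steps=[
    [0,0,0,0],
    [0,0,0,-0.1],
    [0,0,0,-0.1],
    [0,0,0,-0.1],
    [0,0,0,-0.09],
    [0,0,0,0],
  ],
)

```text
t: 2.27
ee_pos: [0.6136, 0.1501, 0.212]
orientation: [-91.0, -0.3, -130.8]
force: [-0.5, -0.8, -0.8]
finger_gap: 0.0852
```

```bash
python3 -c "
from h import *
delta([.604,.1142,.175],-132.3)"
```

```text
t 2.27 p [0.6136 0.1501 0.212 ] rpy [ -90.99   -0.31 -130.85] F [-0.5 -0.8 -0.8] gap 0.0852
tool cm x,y,z [3.35 3.7  1.62] turn 0.025
```

>>> send_rows(
  steps=[
    [0.7,0.6,0.32,0.02],
    [0.7,0.6,0.32,0],
    [0.7,0.6,0.32,0],
    [0.7,0.6,0.32,0],
    [0.5,0.5,0.3,0],
    [0,0,0,0],
  ],
)

```text
t: 2.77
ee_pos: [0.5998, 0.1102, 0.178]
orientation: [-91.1, -0.5, -132.8]
force: [-0.3, -0.3, -0.8]
finger_gap: 0.0853
```

```bash
python3 -c "
from h import *
delta([.604,.1142,.156],-132.3)"
```

```text
t 2.77 p [0.5998 0.1102 0.178 ] rpy [ -91.1    -0.5  -132.77] F [-0.3 -0.3 -0.8] gap 0.0853
tool cm x,y,z [-0.58  2.2   0.03] turn -0.008
```

>>> send_rows(
  steps=[
    [-0.2,0.6,0,0],
    [-0.2,0.6,0,0],
    [-0.2,0.6,0,0],
    [0,0.2,0,0],
    [0,0,0,0],
  ],
)

```text
t: 3.18
ee_pos: [0.604, 0.1146, 0.1556]
orientation: [-91.1, -0.5, -132.9]
force: [-0.1, -0.7, -0.1]
finger_gap: 0.0854
```

```bash
python3 - <<'E'
from h import *
delta([.604,.1142,.154],-132.3)
ims=[]
for n,(x,y) in (("top",(265,224)),("scene",(367,270))):
    im=bot.capture(n)[:,:,::-1]; ims.append(cv2.resize(im[y-40:y+40,x-40:x+40],(400,400),interpolation=cv2.INTER_CUBIC))
cv2.imwrite("pics/p1.png",np.hstack(ims))
E
```

```text
t 3.18 p [0.604  0.1146 0.1556] rpy [ -91.12   -0.48 -132.91] F [-0.1 -0.7 -0.1] gap 0.0854
tool cm x,y,z [0.03 0.16 0.03] turn -0.011
```

View pics/p1.png

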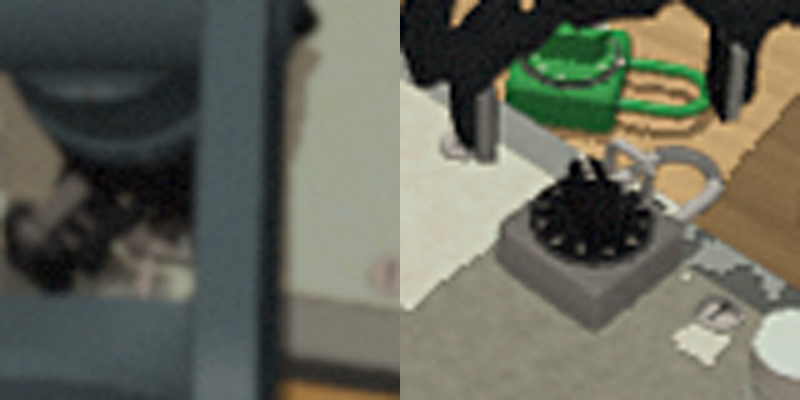

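```bash
python3 - <<'E'
from h import *
S=Cam("scene");o=bot.get_obs();p=o["ee_pos"];y=np.radians(o["orientation"][2]);z=np.array([-np.sin(y),np.cos(y),0])
f=lambda X:((S.proj(X)-[327,230])*5+[400,0]).round(0).tolist()
for h in(.130,.147,.156): print(h,[f(np.r_[p[:2],h]+s*z*.0427) for s in(-1,0,1)])
print("dial",f([.604,.1142,.129]),f([.604,.1142,.1455]),"nose",f([.604-.019*np.cos(np.radians(47.7)),.1142-.019*np.sin(np.radians(47.7)),.1455]))
for u,v in((-27,-27),(-27,27),(27,27),(27,-27)):
    a=np.radians(167.7);print(f([.604+(u*np.cos(a)-v*np.sin(a))/1e3,.1142+(u*np.sin(a)+v*np.cos(a))/1e3,.126]))
E
```

```text
0.13 [[[701.0, 197.0]], [[594.0, 214.0]], [[486.0, 231.0]]]
0.147 [[[705.0, 165.0]], [[597.0, 182.0]], [[487.0, 200.0]]]
0.156 [[[707.0, 148.0]], [[598.0, 165.0]], [[488.0, 182.0]]]
dial [[594.0, 215.0]] [[596.0, 184.0]] nose [[581.0, 151.0]]
[[596.0, 294.0]]
[[494.0, 219.0]]
[[590.0, 152.0]]
[[693.0, 223.0]]
```

>>> send_rows(
  steps=[
    [0,0,0,0],
    [0,0,0,0],
    [0,0,0,0],
    [0,0,0,0],
    [0,0,0,0],
    [0,0,0,0],
  ],
  jaw=0.25,
)

```text
t: 3.78
ee_pos: [0.6051, 0.1151, 0.1578]
orientation: [-91.0, -0.4, -132.9]
force: [-0.1, -0.7, -0.4]
finger_gap: 0.0215
```

```bash
python3 - <<'E'
from h import *
delta([.604,.1142,.154],-132.3)
im=bot.capture("scene")[:,:,::-1]; im=cv2.resize(im[215:315,315:415],(600,600),interpolation=cv2.INTER_CUBIC)
S=Cam("scene");o=bot.get_obs();p=o["ee_pos"];y=np.radians(o["orientation"][2]);z=np.array([-np.sin(y),np.cos(y),0])
for s in(-1,0,1):
    u=((S.proj(p-[0,0,.022]+s*z*o["finger_gap"]/2)[0]-[315,215]+.5)*6).astype(int);cv2.circle(im,tuple(map(int,u)),3,(0,0,255),-1)
cv2.imwrite("pics/p2.png",im)
E
```

```text
t 3.78 p [0.6051 0.1151 0.1578] rpy [ -90.98   -0.36 -132.86] F [-0.1 -0.7 -0.4] gap 0.0215
tool cm x,y,z [ 0.14  0.38 -0.02] turn -0.01
```

View pics/p2.png

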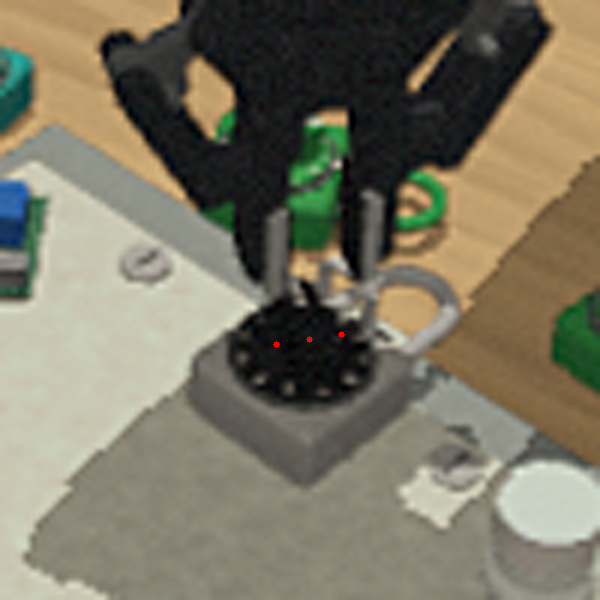

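```bash
python3 - <<'E'
from h import *
b=cv2.imread("pics/scene0.png")
S=Cam("scene");p=np.array([.2509,-.5168,.2243]);y=np.radians(-154.1);z=np.array([-np.sin(y),np.cos(y),0])
x0,y0=190,20
im=cv2.resize(b[y0:y0+80,x0:x0+100],(800,640),interpolation=cv2.INTER_CUBIC)[:600]
for h,c in((0,(0,255,0)),(-.009,(0,255,255)),(-.022,(0,0,255))):
  for s in(-1,0,1):
    u=((S.proj(p+[0,0,h]+s*z*.043)[0]-[x0,y0]+.5)*8).astype(int);cv2.circle(im,tuple(map(int,u)),4,c,-1)
cv2.imwrite("pics/p3.png",im)
E
```

```text
(no output)
```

View pics/p3.png

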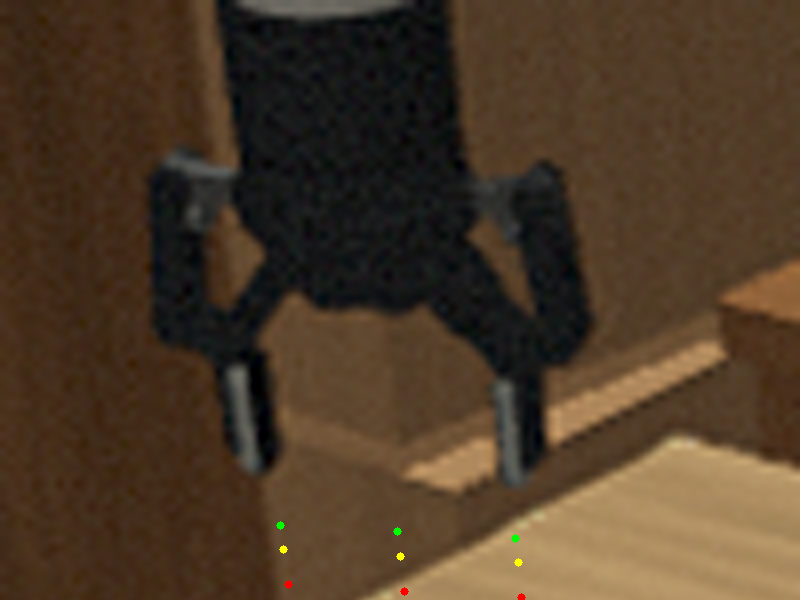

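```bash
python3 - <<'E'
from h import *
S=Cam("scene");T=Cam("top")
print(S.proj([[.8136,.2107,.1],[.7643,-.0793,.1],[.5222,-.0373,.1],[.5726,.2513,.1]]).round(0).tolist())
print("base",S.proj([[0,0,0]]).round(0), "spool",S.proj([T.back((491,372),.0)]).round(0),"meter",S.proj([T.back((521,247),.047),T.back((498,315),.047)]).round(0))
E
python3 -c "
import cv2;b=cv2.imread('pics/scene0.png');cv2.imwrite('pics/x.png',b[130:240,150:500])"
```

```text
[[349.0, 387.0], [236.0, 292.0], [325.0, 233.0], [437.0, 304.0]]
base [[436. 169.]] spool [[277. 175.]] meter [[190. 199.]
 [246. 180.]]
```

>>> send_rows(
  steps=[
    [0,0.2,0,0],
    [0,0.2,0,0],
    [0,0,0,0],
  ],
)

```text
t: 4.08
ee_pos: [0.6052, 0.1151, 0.1537]
orientation: [-91.0, -0.3, -132.9]
force: [-0.5, -0.5, -0.4]
finger_gap: 0.0212
```

>>> send_rows(
  steps=[
    [0,0.15,0,0],
    [0,0.1,0,0],
  ],
)

```text
t: 4.25
ee_pos: [0.6051, 0.115, 0.1509]
orientation: [-91.0, -0.3, -132.9]
force: [-0.8, 0.4, 0.0]
finger_gap: 0.0213
```

```bash
python3 -c "
from h import *
delta([.604,.1142,.151],-132.3)"
```

```text
t 4.25 p [0.6051 0.115  0.1509] rpy [ -90.96   -0.34 -132.87] F [-0.8  0.4  0. ] gap 0.0213
tool cm x,y,z [ 0.14 -0.01 -0.02] turn -0.01
```

>>> send_rows(
  steps=[
    [0,-0.1,0,0],
    [0,0,0,0],
    [0,0,0,0],
  ],
  jaw=0,
)

```text
t: 4.5
ee_pos: [0.6048, 0.115, 0.1514]
orientation: [-91.0, -0.4, -132.9]
force: [-0.1, 0.5, -0.0]
finger_gap: -0.0
```

```bash
python3 - <<'E'
from h import *
S=Cam("scene");o=bot.get_obs();p=o["ee_pos"]
im=bot.capture("scene")[:,:,::-1]; im=cv2.resize(im[235:310,320:420],(800,600),interpolation=cv2.INTER_CUBIC)
for h in(0,-.022):
    u=((S.proj(p+[0,0,h])[0]-[320,235]+.5)*8).astype(int);cv2.circle(im,tuple(map(int,u)),3,(0,0,255),-1)
cv2.imwrite("pics/p4.png",im)
E
```

```text
(no output)
```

View pics/p4.png

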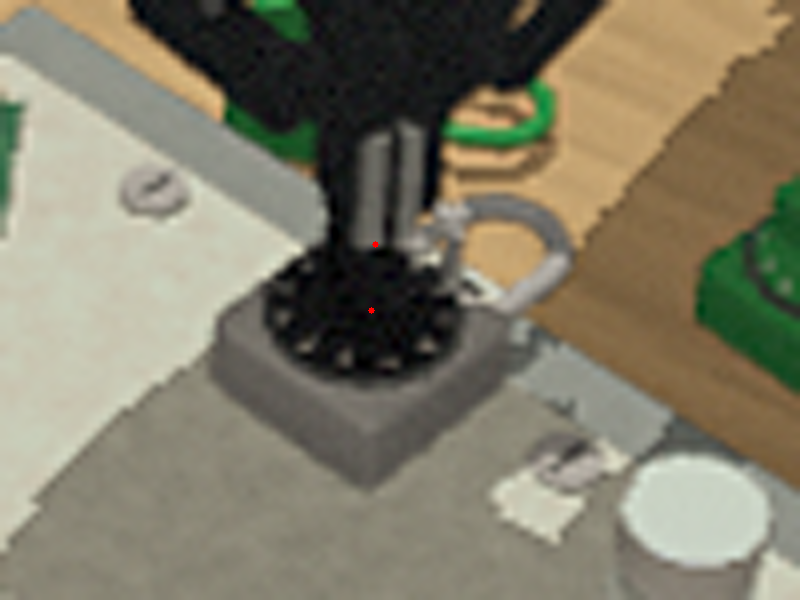

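>>> send_rows(
  steps=[
    [0,0,0,0],
    [0,0,0,0],
    [0,0,0,0],
    [0,0,0,0],
    [0,0,0,0],
  ],
  jaw=0.4,
)

```text
t: 4.97
ee_pos: [0.605, 0.1151, 0.1517]
orientation: [-91.0, -0.4, -132.9]
force: [-0.2, 0.1, 0.8]
finger_gap: 0.0343
```

>>> send_rows(
  steps=[
    [0,0.2,0,0],
    [0,0.2,0,0],
    [0,0.2,0,0],
  ],
)

```text
t: 5.22
ee_pos: [0.6053, 0.1151, 0.1459]
orientation: [-90.9, -0.3, -132.9]
force: [0.4, -0.1, -1.1]
finger_gap: 0.0339
```

>>> send_rows(
  steps=[
    [0,0.2,0,0],
    [0,0.2,0,0],
    [0,0.15,0,0],
  ],
)

```text
t: 5.47
ee_pos: [0.6049, 0.1151, 0.1393]
orientation: [-91.0, -0.3, -132.9]
force: [-0.1, 0.2, 0.9]
finger_gap: 0.0341
```

>>> send_rows(
  steps=[
    [0,0.2,0,0],
    [0,0.2,0,0],
  ],
)

```text
t: 5.63
ee_pos: [0.6048, 0.1152, 0.1347]
orientation: [-91.0, -0.3, -132.9]
force: [0.6, 0.2, -0.3]
finger_gap: 0.0342
```

>>> send_rows(
  steps=[
    [0,0,0,0],
    [0,0,0,0],
    [0,0,0,0],
  ],
  jaw=0.05,
)

```text
t: 5.88
ee_pos: [0.6046, 0.115, 0.1341]
orientation: [-91.0, -0.4, -132.9]
force: [-0.3, 0.7, -0.0]
finger_gap: 0.0113
```

>>> send_rows(
  steps=[
    [0,0,0,0],
    [0,0,0,0],
  ],
)

```text
t: 6.05
ee_pos: [0.6046, 0.115, 0.1342]
orientation: [-91.0, -0.4, -132.9]
force: [0.5, -0.4, -0.6]
finger_gap: 0.0116
```

```bash
python3 - <<'E'
from h import *
delta([.604,.1142,.151],-132.3)
S=Cam("scene");o=bot.get_obs();p=o["ee_pos"]
im=bot.capture("scene")[:,:,::-1]; im=cv2.resize(im[235:310,320:420],(800,600),interpolation=cv2.INTER_CUBIC)
cv2.imwrite("pics/p5.png",cv2.convertScaleAbs(im,alpha=1.8,beta=20))
E
```

```text
t 6.05 p [0.6046 0.115  0.1342] rpy [ -90.99   -0.38 -132.87] F [ 0.5 -0.4 -0.6] gap 0.0116
tool cm x,y,z [ 0.1  -1.68  0.01] turn -0.01
```

View pics/p5.png

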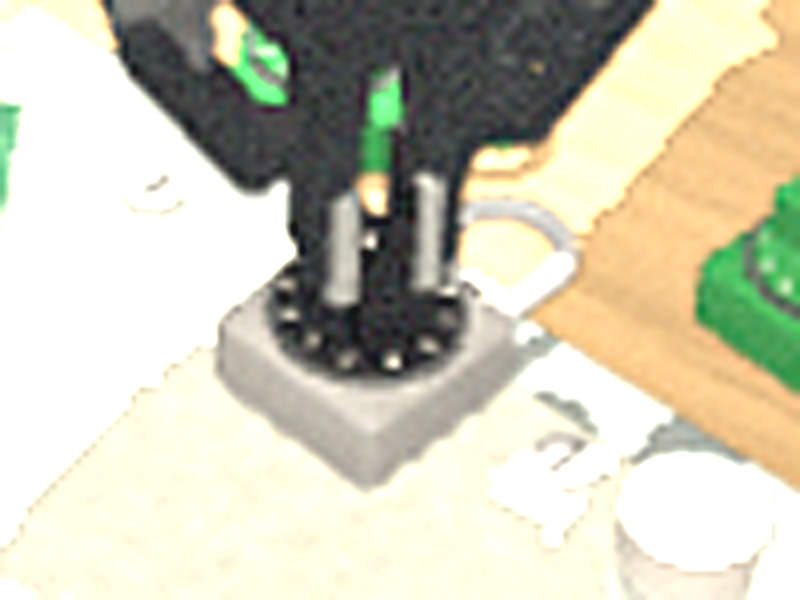

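The pads hold the bar and the gap has stopped on it. The white nose shows at (370,240). Now I'll turn clockwise.

>>> send_rows(
  steps=[
    [0,0,0,0.1],
    [0,0,0,0.1],
    [0,0,0,0.1],
    [0,0,0,0.1],
    [0,0,0,0.1],
    [0,0,0,0],
  ],
  jaw=0,
)

```text
t: 6.6
ee_pos: [0.605, 0.1145, 0.1343]
orientation: [-90.6, -0.8, -162.8]
force: [1.1, 0.8, -1.6]
finger_gap: 0.0115
```

```bash
python3 -c "
from h import *
delta([.6046,.115,.1342],167.1);print(bot.get_obs()['wrist_torque'])"
```

```text
t 6.6 p [0.605  0.1145 0.1343] rpy [ -90.61   -0.77 -162.84] F [ 1.1  0.8 -1.6] gap 0.0115
tool cm x,y,z [ 0.03  0.01 -0.06] turn 0.525
[ 0.11547863 -0.15973912 -0.03268735]
```

One click done (turned 30°). Next is the second.

>>> send_rows(
  steps=[
    [0,0,0,0.1],
    [0,0,0,0.1],
    [0,0,0,0.1],
    [0,0,0,0.1],
    [0,0,0,0.1],
    [0,0,0,0],
  ],
)

```text
t: 7.1
ee_pos: [0.6054, 0.1139, 0.1344]
orientation: [-90.1, -0.9, 168.3]
force: [1.7, -1.1, -1.4]
finger_gap: 0.0112
```

```bash
python3 - <<'E'
from h import *
delta([.6046,.115,.1342],167.1);print(bot.get_obs()['wrist_torque'])
im=bot.capture("scene")[:,:,::-1]; im=cv2.resize(im[235:310,320:420],(800,600),interpolation=cv2.INTER_CUBIC)
cv2.imwrite("pics/p6.png",cv2.convertScaleAbs(im,alpha=1.4,beta=10))
E
```

```text
t 7.1 p [0.6054 0.1139 0.1344] rpy [-90.12  -0.91 168.31] F [ 1.7 -1.1 -1.4] gap 0.0112
tool cm x,y,z [ 0.1   0.02 -0.09] turn 0.021
[ 0.04831856 -0.22726637 -0.02472538]
```

View pics/p6.png

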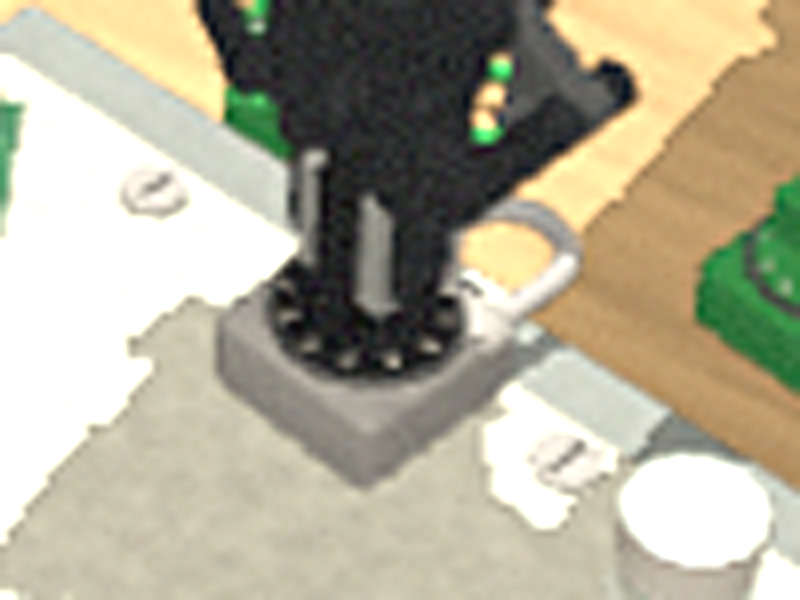

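>>> send_rows(
  steps=[
    [0,0,0,0.02],
    [-0.3,0,0,0],
    [-0.3,0,0,0],
    [-0.3,0,0,0],
    [-0.3,0,0,0],
  ],
)

```text
t: 7.57
ee_pos: [0.6158, 0.1117, 0.1344]
orientation: [-90.1, -1.2, 168.2]
force: [-2.9, -0.4, 2.1]
finger_gap: 0.0112
```

>>> send_rows(
  steps=[
    [-0.3,0,0,0],
    [-0.2,0,0,0],
    [-0.2,0,0,0],
    [-0.2,0,0,0],
  ],
)

```text
t: 7.9
ee_pos: [0.6246, 0.11, 0.1344]
orientation: [-90.1, -1.4, 168.3]
force: [-7.2, 0.7, 5.1]
finger_gap: 0.0116
```

```bash
python3 -c "
from h import *
delta([.6054,.1139,.1344],167.1);print(bot.get_obs()['wrist_torque'])"
```

```text
t 7.9 p [0.6246 0.11   0.1344] rpy [-90.07  -1.37 168.27] F [-7.2  0.7  5.1] gap 0.0116
tool cm x,y,z [ 1.96 -0.    0.01] turn 0.02
[0.17553736 1.12214997 0.0238346 ]
```

>>> send_rows(
  steps=[
    [-0.2,0,0,0],
    [-0.2,0,0,0],
  ],
)

```text
t: 8.07
ee_pos: [0.6273, 0.1095, 0.1344]
orientation: [-90.0, -1.6, 168.3]
force: [-6.8, -0.3, 5.5]
finger_gap: 0.0116
```

>>> send_rows(
  steps=[
    [-0.2,0,0,0],
    [-0.2,0,0,0],
  ],
)

```text
t: 8.23
ee_pos: [0.6298, 0.109, 0.1344]
orientation: [-90.0, -1.9, 168.4]
force: [-6.6, 0.2, 5.4]
finger_gap: 0.0116
```

```bash
python3 -c "
from h import *
delta([.6054,.1139,.1344],167.1);print(bot.get_obs()['wrist_torque'])"
```

```text
t 8.23 p [0.6298 0.109  0.1344] rpy [-90.02  -1.87 168.36] F [-6.6  0.2  5.4] gap 0.0116
tool cm x,y,z [2.49 0.   0.02] turn 0.022
[0.16288729 1.06105008 0.05715209]
```

>>> send_rows(
  steps=[
    [-0.4,0,0,0],
    [-0.4,0,0,0],
  ],
)

```text
t: 8.4
ee_pos: [0.636, 0.1079, 0.1345]
orientation: [-90.0, -2.1, 168.4]
force: [-6.8, -0.1, 5.0]
finger_gap: 0.0118
```

>>> send_rows(
  steps=[
    [-0.4,0,0,0],
  ],
)

```text
t: 8.48
ee_pos: [0.6392, 0.1073, 0.1345]
orientation: [-90.0, -2.3, 168.5]
force: [-6.4, 0.2, 4.9]
finger_gap: 0.0115
```

```bash
python3 -c "
from h import *
delta([.6054,.1139,.1344],167.1);print(bot.get_obs()['wrist_torque'])"
```

```text
t 8.48 p [0.6392 0.1073 0.1345] rpy [-89.97  -2.26 168.45] F [-6.4  0.2  4.9] gap 0.0115
tool cm x,y,z [3.45 0.01 0.03] turn 0.024
[0.18620384 1.06544147 0.07088849]
```

>>> send_rows(
  steps=[
    [-0.3,0,0,0],
  ],
)

```text
t: 8.57
ee_pos: [0.6417, 0.1068, 0.1346]
orientation: [-90.0, -2.4, 168.5]
force: [-7.3, 0.7, 4.9]
finger_gap: 0.0117
```

>>> send_rows(
  steps=[
    [-0.3,0,0,0],
  ],
)

```text
t: 8.65
ee_pos: [0.6437, 0.1064, 0.1346]
orientation: [-89.9, -2.5, 168.5]
force: [-15.0, 2.1, 9.1]
finger_gap: 0.0116
```

>>> send_rows(
  steps=[
    [-0.3,0,0,0],
  ],
)

```text
t: 8.73
ee_pos: [0.6439, 0.1064, 0.1346]
orientation: [-89.9, -3.0, 168.5]
force: [-19.7, 2.0, 13.8]
finger_gap: 0.0116
```

>>> send_rows(
  steps=[
    [0.2,-0.05,0,0],
    [0.6,0,0,0],
    [0.6,0,0,0],
    [0.6,0,0,0],
  ],
)

```text
t: 9.07
ee_pos: [0.6255, 0.11, 0.1351]
orientation: [-89.9, -2.8, 168.5]
force: [1.8, 0.1, -1.9]
finger_gap: 0.0117
```

```bash
python3 -c "
from h import *
delta([.6012,.1151,.1344],168.4);print(bot.get_obs()['wrist_torque'])"
```

```text
t 9.07 p [0.6255 0.11   0.1351] rpy [-89.92  -2.78 168.52] F [ 1.8  0.1 -1.9] gap 0.0117
tool cm x,y,z [ 2.48  0.07 -0.01] turn 0.002
[-0.03183215 -0.36529406 -0.06084918]
```

>>> send_rows(
  steps=[
    [0.6,0,0,0],
    [0.6,0,0,0],
    [0.6,0,0,0],
    [0.4,0,0,0],
    [0,0,0,0],
  ],
)

```text
t: 9.48
ee_pos: [0.5998, 0.1151, 0.1352]
orientation: [-89.9, -2.8, 168.5]
force: [0.9, -0.8, -2.6]
finger_gap: 0.0114
```

```bash
python3 - <<'E'
from h import *
delta([.6012,.1151,.1344],168.4);print(bot.get_obs()['wrist_torque'])
im=bot.capture("scene")[:,:,::-1]; im=cv2.resize(im[235:310,320:420],(800,600),interpolation=cv2.INTER_CUBIC)
cv2.imwrite("pics/p7.png",cv2.convertScaleAbs(im,alpha=1.2,beta=0))
E
```

```text
t 9.48 p [0.5998 0.1151 0.1352] rpy [-89.9   -2.82 168.54] F [ 0.9 -0.8 -2.6] gap 0.0114
tool cm x,y,z [-0.14  0.08 -0.03] turn 0.002
[ 0.02956792 -0.24796797 -0.02521201]
```

View pics/p7.png

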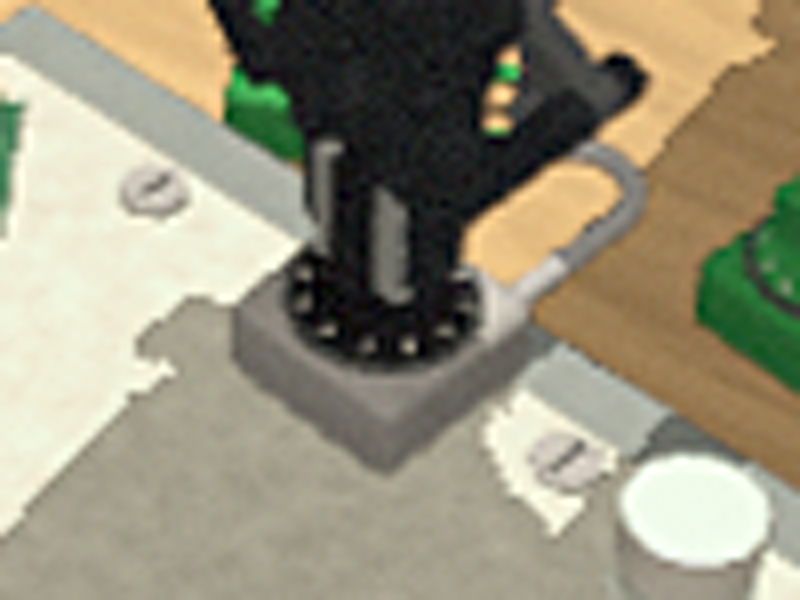

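>>> send_rows(
  steps=[
    [-0.1,0,0,0],
    [0,-0.3,0,0],
    [0,-0.3,0,0],
  ],
)

```text
t: 9.78
ee_pos: [0.6006, 0.1146, 0.1407]
orientation: [-89.9, -2.9, 168.5]
force: [-0.2, -0.3, -3.0]
finger_gap: 0.0117
```

```bash
python3 -c "
from h import *
delta([.6012,.1151,.1344],168.4);print(bot.get_obs()['wrist_torque'])"
```

```text
t 9.78 p [0.6006 0.1146 0.1407] rpy [-89.86  -2.95 168.54] F [-0.2 -0.3 -3. ] gap 0.0117
tool cm x,y,z [-0.05  0.63 -0.06] turn 0.002
[-0.04266747 -0.10415008 -0.02813048]
```

>>> send_rows(
  steps=[
    [0,-0.4,0,0],
    [0,-0.4,0,0],
  ],
)

```text
t: 9.95
ee_pos: [0.601, 0.1145, 0.1487]
orientation: [-89.9, -3.0, 168.5]
force: [0.7, -0.1, -3.4]
finger_gap: 0.0114
```

>>> send_rows(
  steps=[
    [0,-0.4,0,0],
    [0,-0.4,0,0],
  ],
)

```text
t: 10.12
ee_pos: [0.6017, 0.1143, 0.1575]
orientation: [-89.9, -3.0, 168.5]
force: [0.1, -0.4, -4.1]
finger_gap: 0.0117
```

>>> send_rows(
  steps=[
    [0,-0.5,0,0],
    [0,-0.5,0,0],
  ],
)

```text
t: 10.28
ee_pos: [0.6023, 0.1142, 0.1684]
orientation: [-89.9, -3.0, 168.5]
force: [-0.6, -0.2, -3.0]
finger_gap: 0.0117
```

>>> send_rows(
  steps=[
    [0,-1,0,0],
    [0,-1,0,0],
    [0,-1,0,0],
    [0,-1,0,0],
    [0,-1,0,0],
    [0,-1,0,0],
    [0,-1,0,0],
    [0,-1,0,0],
    [0,-0.5,0,0],
    [0,-0.2,0,0],
    [0,0,0,0],
    [0,0,0,0],
    [0,0,0,0],
  ],
)

```text
t: 11.37
ee_pos: [0.6084, 0.1135, 0.2687]
orientation: [-89.9, -2.7, 168.5]
force: [-0.5, -0.0, -3.6]
finger_gap: 0.0114
```

```bash
python3 - <<'E'
from h import *
delta([.6012,.1151,.25],168.4);print(bot.get_obs()['qvel'].round(2))
im=bot.capture("scene")[:,:,::-1]; im=im[170:330,230:450]
cv2.imwrite("pics/p8.png",cv2.convertScaleAbs(cv2.resize(im,(800,582),interpolation=cv2.INTER_CUBIC),alpha=1.2))
E
```

```text
t 11.37 p [0.6084 0.1135 0.2687] rpy [-89.92  -2.7  168.52] F [-0.5 -0.  -3.6] gap 0.0114
tool cm x,y,z [ 0.74  1.87 -0.02] turn 0.002
[ 0.04  0.34  0.49 -0.09  0.02 -0.03]
```

```bash
python3 - <<'E'
from h import *
im=bot.capture("scene")[:,:,::-1].astype(int); a=cv2.imread("pics/scene0.png").astype(int)
S=Cam("scene");o=bot.get_obs();c=o["ee_pos"]+[0,0,-.0344];r=np.radians(168.5)
X=np.array([np.cos(r),np.sin(r),0])*.001;Y=np.array([-np.sin(r),np.cos(r),0])*.001
print(S.proj(c).round(0))
# along the long leg / bow: profile of grey (low saturation) pixels along lock x at y=0, z=13
for x in range(50,106,4):
    u=S.proj(c+X*x+[0,0,.013])[0].round().astype(int);px=im[u[1],u[0]];print(x,u,px,px.max()-px.min())
for n,(x,y) in dict(jar=(405,304),relay=(316,254),keypad=(341,339),driver=(275,295)).items():
    print(n,np.abs(im[y-8:y+8,x-8:x+8]-a[y-8:y+8,x-8:x+8]).mean().round(1))
E
```

```text
[[367. 232.]]
50 [386 214] [112 162 193] 81
54 [388 213] [112 160 193] 81
58 [389 212] [108 157 187] 79
62 [391 211] [105 155 185] 80
66 [392 210] [105 153 184] 79
70 [393 209] [111 157 189] 78
74 [395 209] [110 159 190] 80
78 [396 208] [115 163 194] 79
82 [398 207] [112 161 197] 85
86 [399 206] [109 162 196] 87
90 [400 205] [83 88 94] 11
94 [402 204] [102 105 104] 3
98 [403 203] [ 92 136 166] 74
102 [405 202] [107 155 185] 78
jar 9.9
relay 6.2
keypad 7.3
driver 6.4
```

```bash
python3 -c "
from h import *
o=bot.get_obs();print(o['t'],o['ee_pos'],o['qvel'].round(2),o['force'],o['finger_gap']);print(bot.hand_in())"
```

```text
11.4667 [0.60829128 0.1134146  0.26840019] [-0.08  0.14  0.04 -0.03  0.08 -0.02] [ 0.37795143 -0.25709929 -3.15529326] 0.011532778403137461
the job is handed in; nothing more can be done
None
```

The padlock is off the staple and was handed in open, held dial up over the front of the enclosure, after 11.5 s of the 64 s allowed.

- **What I did:** I gripped the dial bar and turned it 2 clicks (60°) clockwise. I pulled the body about 38 mm, and the force stayed level at about 7 N until it rose to about 20 N at the end stop. I then slid the lock back about 43 mm and lifted it straight up without it catching.
- **Last checks:** The lock's underside is about 13 cm above the door by the robot's own readings. The arm is almost still, the grip is steady and the load is about 3.3 N. The picture data show the bow at x ≈ 90–94 mm in the lock's frame, so the shackle is still drawn out. The areas around the jar, relay, keypad and screwdriver are nearly unchanged.
- **What disagreed:** The fingertips sat about 15–20 mm higher than the stated tool offset, so the first grip closed on nothing above the bar, without contact. I went lower, gripped again and confirmed the hold in a picture.
- **Remaining doubts:** The gripper ended tilted about 3°. The picture limit kept me from viewing the final pose, so I checked it only by numbers.

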